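# Empty the burnishing drum and hold it in the V-block

## Robot

A 6-joint arm with a two-finger parallel gripper is mounted at the origin on the work surface. World frame = base frame: x ahead of the robot, y to its left, z up, the work surface at z = 0. Lengths are in m, angles in rad, forces in N, time in s.
With the tool pointing down it reaches from about 0.25 to 0.725 m from the base axis. Payload 4 kg.
Tool frame: the origin (TCP) lies midway between the tips of the shut fingers; the grasp point (between the pads) lies 19 mm behind it; z points along the fingers, y is the line along which they close (so a half turn about z gives the same grasp; the last joint's range is limited). The gripper opens to 85 mm and grips with 20 to 120 N. Pads are 22 mm wide; open, the fingers measure 114 mm over their backs; the gripper's body (76 mm by 85 mm) begins 54 mm behind the grasp point. The pads swing forward as they close: fully open they stand 13 mm farther back than shut.
Start: joints at [1.119, 0.241, 0.005, 1.335, 0, 1.571], TCP at [0.218, 0.45, 0.231] pointing down, gripper open.
Joint ranges: [-2.72, 2.72], [-1.05, 1.87], [-1.09, 1.28], [-1.99, 2.15], [-1.42, 1.44], [-3.14, 3.14]. Speed limits (rad/s): [2.79, 2.79, 3.14, 3.14, 3.14, 3.14].

## Interface

Orientations are given as a unit quaternion [x, y, z, w].
In Python, from workcell import get_obs, camera, job_done, silhouettes gives the robot as it stands. The module is installed in compiled form; this text tells all that it offers.
- The arm moves only by the tool drive_tool, never from a script. Its argument "increments" is a list of rows, each a list of 3 entries, a list of its own where there are three numbers: the shift along the world's x, y, z in mm, then the turn, a rotation vector about the world's x, y, z in degrees, then the opening, from 0 (shut) to 1 (fully open). A call has 1 to 8 rows; each row shifts and turns the commanded pose from where the row before left it; what a row does not reach is not made up. A row lasts 1/12 s, in which the tool goes at most 41.7 mm and 7.16 degrees, less where a joint would pass 70% of its speed; a pose out of reach is approached as far as the arm can. A call is refused whole if a number of a shift passes 41.7 or a number of a turn 7.16, either way. A call with a gripper value outside its range is refused whole. The fingers move at their own pace and stop on an object; the grip force is fixed at half the most. Time passes only in rows, so rows that do not move let the fingers close. It gives the time, the measured TCP pose, the force, the opening and the grip force at its end, in the units of the state.
- get_obs(): the state, without advancing time (a new reading comes with each control period).
- camera(name): name is "side" or "top" or "wrist"; returns a dict with "image" (384x512x3 uint8, red, green, blue), "K" (3x3 intrinsics, pixels), "k1" (the pictures are not rectified: a ray, as slopes to the right and down, at radius r is drawn at 1 + k1 r^2 times it, then the intrinsics apply), "view" (4x4, takes a point from world to camera coordinates). Camera axes: x right, y down, z forward; pixel columns grow to the right and rows downward; lengths in m; the calibration is good to about 2 mm. A picture is of the moment at which its call begins. There is no depth.
- job_done(): hands the job in; it is judged then, once.
Trained networks look in a picture, given as the dict that the camera call returned (one of the last four; its "shot" number tells which), for a name from the list of things; names that differ only in an ending like _2 or _b are one class to them, and where a whole thing is asked for, a point or a joint stands for the part that bears it (a point fixed in the world has none). Each returns a list of dicts, best first, with "conf" (0 to 1); they miss things now and then, are a little off and sometimes report something else, mostly with a low value. They report only what shows in the picture. A call takes as long as a camera call. They do not tell look-alikes from the thing itself.
- silhouettes(query, picture): "region" (384x512 bool, what is visible of it) and "bbox" ([left, top, right, bottom] in pixels, round what is visible of it).
The state is a dict: "clock": time; "joint_pos": joint angles; "joint_vel": joint speeds; "tau": joint torques, N m; "eef_pos": TCP position; "tool_rot": TCP orientation; "ft_force": force on the tool from outside, world axes, zero at the start; "ft_torque": the same for the moment, N m; "grip_width": finger opening in m; "grasp_force": force on a finger pad.
Only numpy, scipy, OpenCV 4.12 (cv2) and the standard library are available. Lean on these libraries where they do the work, as an engineer would, in place of code of your own. Each camera call takes 0.05 s, during which the arm holds its last target. There are 200 camera calls.

## Task

Pour all four cream bass buttons out of the aluminium burnishing drum into the open oak bin, then lay the empty drum in the V-block, centred lengthwise over its two brass rests, and press it down lightly but surely onto both sides of the V, ready for its end cap to be fitted. Finish while still gripping it and pressing it down. Do not ram it into the block, leave the bin's lid standing open and do not disturb the tools around.

Things in the scene. Friction and masses are not known exactly. Their poses are not given: they have to be found in the camera images.
- drum: open aluminium drum, a cylinder 60 mm outside diameter, 120 mm long, about 0.25 kg, wall 4 mm, 22 mm thick closed foot, thin brass bands near its ends; origin at the centre of the outside of its closed foot, its z axis runs along the cylinder to the open mouth (mouth centre at z = 120 mm). It starts lying in the sloped rest, mouth up, its axis 30 degrees above level
- drum_mid (a point): middle of the drum: on its axis, 60 mm from the foot
- rack: fixed sloped rest: dark wooden base 150 x 80 mm, two sloped aluminium rods under the drum (27 mm apart) and a stop plate 50 mm wide against its foot; the drum's sides are free to grasp. Origin under the middle of the base, x axis points level towards the drum's mouth
- vblock: fixed V-block: grey base 130 x 100 x 14 mm with two steel V stands (each 16 mm long, 86 mm wide, 66 mm high, centred 40 mm either side of the middle, so a clear gap of 64 mm between them for the fingers). Origin under the middle of the base, x axis along the V. A fully seated drum has its axis 75 mm above the underside, level and along x; it may lie either way round
- rest_left: brass flanks of the V on its +y side, one on each stand, sloping 45 degrees, 34 mm wide, polished and slippery; hard, so a drum held 1 mm off to one side loads only one flank and pushes the gripper sideways: ease it over until the sideways force is small, with some 15 to 25 N downwards; origin that of the V-block
- rest_right: brass flanks of the V on its -y side, likewise; origin that of the V-block
- bin: fixed open-topped oak bin 170 (x) x 200 (y) x 75 mm high, walls and floor 10 mm; origin under the middle of its floor. Its lid is hinged on the +x rim; brass latch on the -x wall
- bin_lid (a joint): angle of the oak bin lid, 0 = shut, starts standing open at 1.65 to 1.85 rad, leaning away from the bin and reaching about 170 mm above the rim; stiff hinge, stays where it is
- button1: cream plastic bass button, domed, 16 mm diameter, 12 mm long, 10 g, polished (slides on a slope of about 20 degrees), starts inside the drum; origin at the centre of its flat end
- button2: cream plastic bass button, domed, 16 mm diameter, 12 mm long, 10 g, polished (slides on a slope of about 20 degrees), starts inside the drum; origin at the centre of its flat end
- button3: cream plastic bass button, domed, 16 mm diameter, 12 mm long, 10 g, polished (slides on a slope of about 20 degrees), starts inside the drum; origin at the centre of its flat end
- button4: cream plastic bass button, domed, 16 mm diameter, 12 mm long, 10 g, polished (slides on a slope of about 20 degrees), starts inside the drum; origin at the centre of its flat end
- stick: bystander: boxwood burnishing stick, 170 mm long, 16 mm thick, lying on the bench
- file: bystander: steel tuning file with wooden handle, 215 mm long, 16 mm thick
- jar: bystander: amber glass jar, 60 mm diameter, 85 mm high
- brush: bystander: brush about 150 mm long lying on the bench
- driver: bystander: screwdriver with red handle lying on the bench
Things that resemble listed ones, but are neither listed nor needed, are in the scene too. Leave any brown look-alike of the drum alone. Leave any green look-alike of the vblock alone.

How it is judged:
On the way, in this order (a step that is already met when the one before it is completed fails the run):
1. all four buttons lie in the oak bin, before the drum is pressed into the V-block (x of button1 in the frame of bin between -0.078 and 0.078 m and y of button1 in the frame of bin between -0.093 and 0.093 m and z of button1 in the frame of bin between 0 and 0.065 m and x of button2 in the frame of bin between -0.078 and 0.078 m and y of button2 in the frame of bin between -0.093 and 0.093 m and z of button2 in the frame of bin between 0 and 0.065 m and x of button3 in the frame of bin between -0.078 and 0.078 m and y of button3 in the frame of bin between -0.093 and 0.093 m and z of button3 in the frame of bin between 0 and 0.065 m and x of button4 in the frame of bin between -0.078 and 0.078 m and y of button4 in the frame of bin between -0.093 and 0.093 m and z of button4 in the frame of bin between 0 and 0.065 m), for 0.3 s.
2. the drum is seated in the V-block and pressed onto both sides of the V (x of drum_mid in the frame of vblock between -0.012 and 0.012 m and y of drum_mid in the frame of vblock between -0.004 and 0.004 m and z of drum_mid in the frame of vblock between 0.071 and 0.079 m and angle between the z axis of drum and the x axis of vblock, either way round below 0.04 rad and contact force between drum and rest_left above 4 N and contact force between drum and rest_right above 4 N), for 0.3 s.
At the end, for the whole second after the job is handed in: All four buttons in the bin, below its rim; drum seated in the V-block (middle within 12 mm lengthwise, 4 mm sideways and in height, axis within 0.04 rad), pressing on the left and right flanks with over 4 N each, still held by the fingers (all of step 1 and all of step 2 and contact force between the fingers and drum above 2 N); the arm keeps its last pose, push and grip.
It fails at once if the drum is rammed into the V-block: more than 80 N on one side of the V (contact force between drum and rest_left above 80 N or contact force between drum and rest_right above 80 N).
It fails at once if the bin lid is knocked towards shut (below 1.4 rad) (value of joint bin_lid below 1.4 rad).
It fails at once if a bystander is moved more than 20 mm (distance of any of stick, file, jar, brush, driver from where it was at the start of the episode above 0.02 m).
It also fails if it takes over 58 s, if anything falls off the work surface, if the arm or the gripper's body presses on something with over 40 N, if the wrist force passes 120 N, or if a joint passes its speed limit or range.

## Working session

There is one attempt and no reset: what is moved stays moved. The work goes in short steps, Python scripts to look and compute and a tool call to move; the robot and the scene stay as the last step left them, time stands still between calls to the robot, and variables do not carry over. Pictures are saved under pics/ and viewed, at most 10 in all, crops included, and the job is handed in when it is done.

Besides the shell and the picture viewer there is one more tool, called after "Request:" as name([rows], argument=value, ...), one row to a line, values as JSON. drive_tool: Moves the arm, as the interface text tells. Its arguments: {"type":"object","properties":{"increments":{"type":"array"}},"required":["increments"]}

```bash
mkdir -p pics; cat > h.py <<'E'
import numpy as np, cv2
from workcell import get_obs, camera, job_done, silhouettes
def save(im,n): cv2.imwrite('pics/'+n, cv2.cvtColor(im,cv2.COLOR_RGB2BGR))
def ray(p,uv):
    K=p['K'];x=np.array([(uv[0]-K[0,2])/K[0,0],(uv[1]-K[1,2])/K[1,1]]);d=x.copy()
    for _ in range(30): d=x/(1+p['k1']*(d@d))
    V=np.array(p['view']);R=V[:3,:3]
    w=R.T@np.array([d[0],d[1],1]);return -R.T@V[:3,3], w/np.linalg.norm(w)
def onz(p,uv,z):
    c,d=ray(p,uv);return c+d*(z-c[2])/d[2]
def tri(rs):
    A=sum(np.eye(3)-np.outer(d,d) for c,d in rs);b=sum((np.eye(3)-np.outer(d,d))@c for c,d in rs)
    X=np.linalg.solve(A,b);return X,[np.linalg.norm(np.cross(X-c,d)) for c,d in rs]
def proj(p,X):
    V=np.array(p['view']);c=(V[:3,:3]@np.atleast_2d(X).T).T+V[:3,3];d=c[:,:2]/c[:,2:]
    d=d*(1+p['k1']*(d**2).sum(1))[:,None];K=p['K'];return np.c_[d[:,0]*K[0,0]+K[0,2],d[:,1]*K[1,1]+K[1,2]]
E
python3 - <<'E'
from h import *
np.set_printoptions(precision=3,suppress=True)
ps={}
for n in ['top','side']:
    p=camera(n);ps[n]=p
    print(n,np.array(p['K'])[[0,1,0,1],[0,1,2,2]],p['k1'],ray(p,(256,192)))
    for q in ['drum','rack','vblock','rest_left','rest_right','bin','bin_lid','stick','file','jar','brush','driver']:
        for s in silhouettes(q,p)[:3]:
            ys,xs=np.nonzero(s['region']);print(n,q,round(s['conf'],2),np.array(s['bbox']),[round(xs.mean()),round(ys.mean())],len(xs))
save(np.hstack([ps['top']['image'],ps['side']['image']]),'full.png')
im=cv2.resize(np.vstack([ps['top']['image'],ps['side']['image']]),None,fx=.78,fy=.78);save(im,'a.png')
o=get_obs();print(o['tool_rot'],o['eef_pos'],o['clock'],o['ft_force'])
E
```

```text
top [437.248 437.248 249.559 191.315] -0.060967974679958965 (array([ 0.262, -0.007,  1.338]), array([ 0.212, -0.009, -0.977]))
top drum 0.87 [324.2 179.  367.3 211.3] [348, 196] 873
top drum 0.81 [380.4 188.1 424.7 209.6] [404, 199] 814
top rack 0.91 [314.5 184.  363.9 220.7] [336, 206] 616
top rack 0.67 [200.2 239.9 247.9 256.6] [220, 249] 458
top vblock 0.72 [236.3 201.1 280.1 235.8] [256, 218] 1374
top vblock 0.28 [181.8 127.7 241.  146.2] [220, 135] 251
top rest_left 0.51 [238.9 216.5 272.1 228.9] [258, 223] 80
top rest_right 0.62 [242.1 202.2 272.8 211.5] [259, 208] 58
top bin 0.65 [ 67.  150.6 173.9 235.3] [123, 196] 6641
top bin_lid 0.67 [ 74.3 156.3 115.1 233.5] [93, 194] 2264
top stick 0.58 [255.4 247.8 308.9 256.3] [281, 252] 310
top file 0.83 [226.9 132.7 293.4 149.5] [264, 142] 362
top jar 0.59 [132.4 123.1 155.7 144.3] [145, 131] 415
top brush 0.6 [202.2 238.4 246.5 259.2] [218, 249] 484
top driver 0.69 [176.6 126.5 238.7 145.2] [217, 136] 335
side [474.465 474.465 250.716 191.943] -0.10274639371627205 (array([0.397, 0.908, 1.235]), array([ 0.076, -0.626, -0.777]))
side 
[... 338 characters left out ...]
e rest_left 0.66 [317.1 125.6 327.5 147.8] [325, 137] 87
side rest_right 0.43 [260.4 185.8 267.9 211.2] [263, 197] 67
side bin 0.75 [191.9 262.9 278.9 335.1] [236, 299] 5205
side bin 0.72 [192.2 173.2 199.1 225.7] [197, 195] 247
side bin_lid 0.76 [192.  296.7 278.8 331.9] [236, 311] 2039
side stick 0.63 [298.4 174.7 302.2 211. ] [302, 191] 156
side file 0.68 [194.3 170.6 202.  227.4] [197, 194] 252
side jar 0.62 [154.2 272.8 174.6 304.2] [163, 290] 570
side brush 0.62 [288.5 216.  305.5 257.7] [297, 238] 356
side brush 0.56 [260.7 184.8 266.5 214.6] [262, 198] 88
side driver 0.73 [179.4 212.1 185.8 249.8] [182, 227] 242
[0.224 0.975 0.    0.   ] [0.218 0.45  0.231] 1.3 [-0.232  0.564 -0.035]
```

View pics/a.png

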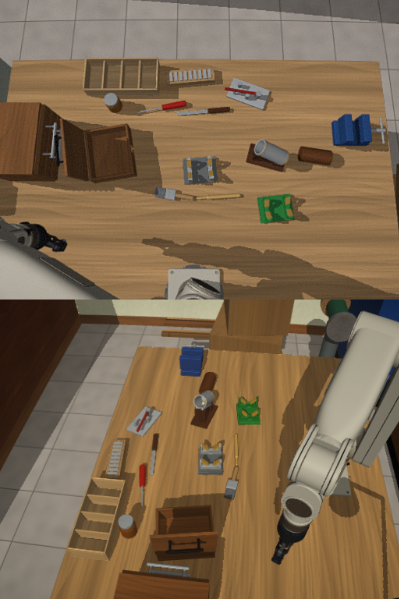

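The pictures show these candidates for the drum: grey aluminium at top (348,196) / side (261,128), and a brown look-alike at top (404,199) / side (266,106). For the V-block, the grey one is at top (256,218) / side (269,205), and the green look-alike is at top (~355,267). I choose the grey drum and grey V-block. The open oak bin is at top (~140,196), with its lid standing on the +y side. Next is a close crop.

```bash
python3 - <<'E'
from h import *
f=cv2.cvtColor(cv2.imread('pics/full.png'),cv2.COLOR_BGR2RGB);t=f[:,:512];s=f[:,512:]
a=cv2.resize(t[165:245,220:380],(800,400),interpolation=3)[:, :];
b=cv2.resize(t[140:245,60:190],(371,300),interpolation=3);c=cv2.resize(s[100:230,180:366],(429,300),interpolation=3)
a=cv2.resize(a,(600,300))
save(np.vstack([np.hstack([a,np.zeros((300,200,3),np.uint8)]),np.hstack([b,c])]),'b.png')
E
```

```text
(no output)
```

View pics/b.png

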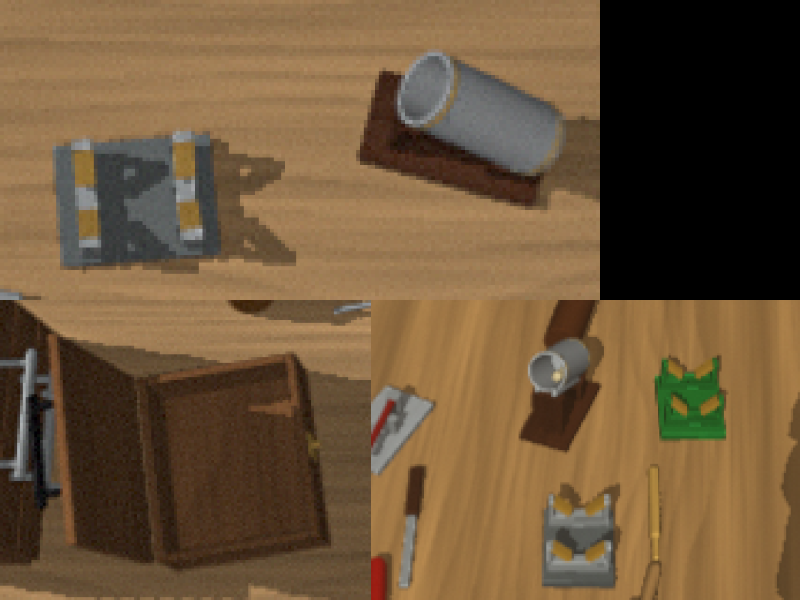

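```bash
cat >> h.py <<'E'
from scipy.optimize import minimize
from scipy.spatial.transform import Rotation as Ro
def Rz(a): return Ro.from_euler('z',a).as_matrix()
def cyl(v):  # foot xyz, yaw, pitch
    a=np.array([np.cos(v[3])*np.cos(v[4]),np.sin(v[3])*np.cos(v[4]),np.sin(v[4])])
    n=np.array([-np.sin(v[3]),np.cos(v[3]),0]);m=np.cross(a,n);t=np.linspace(0,2*np.pi,40)[:,None]
    c=.03*(np.cos(t)*n+np.sin(t)*m);return [np.vstack([v[:3]+c,v[:3]+.12*a+c])]
def box(cx,cy,cz,sx,sy,sz): return np.array([[cx+i*sx/2,cy+j*sy/2,cz+k*sz/2] for i in(-1,1) for j in(-1,1) for k in(-1,1)])
def vb(v): # x,y,yaw (z=0)
    o=[box(0,0,.007,.13,.1,.014)]
    for s in(-1,1):
        o.append(box(s*.04,0,.033,.016,.086,.066))
    z=v[3] if len(v)>3 else 0
    return [b@Rz(v[2]).T+np.array([v[0],v[1],z]) for b in o]
def fit(model,v0,views,hull=False,steps=None):
    S=4
    ms=[]
    for p,r in views:
        r=r.astype(np.uint8)
        if hull:
            h=cv2.convexHull(np.argwhere(r)[:,::-1].astype(np.int32));r=np.zeros_like(r);cv2.fillPoly(r,[h],1)
        ms.append(cv2.GaussianBlur(cv2.resize(r*1.,None,fx=S,fy=S,interpolation=1),(0,0),2))
    def cost(v):
        e=0
        for (p,_),m in zip(views,ms):
            g=np.zeros(m.shape,np.uint8);Q=[]
            for b in model(v):
                q=((proj(p,b)+.5)*S-.5);Q.append(q)
            if hull: Q=[np.vstack(Q)]
            for q in Q: cv2.fillConvexPoly(g,cv2.convexHull((q*16).astype(np.int32)),1,shift=4)
            g=cv2.GaussianBlur(g*1.,(0,0),2);e+=((g-m)**2).sum()/m.sum()
        return e
    steps=np.array(steps if steps is not None else [.015]*3+[.1]*(len(v0)-3));v=np.array(v0,float)
    for k in range(3):
        sim=np.vstack([v]+[v+np.eye(len(v))[i]*steps[i]/2**k for i in range(len(v))])
        r=minimize(cost,v,method='Nelder-Mead',options=dict(initial_simplex=sim,maxiter=250,xatol=1e-5,fatol=1e-6));v=r.x
    return v,r.fun
E
python3 - <<'E'
from h import *
np.set_printoptions(precision=4,suppress=True)
T=camera('top');S=camera('side')
print('drum',onz(T,(334.7,188.5),.13),onz(S,(256.3,131.7),.13),tri([ray(T,(334.7,188.5)),ray(S,(256.3,131.7))]))
dT=[s for s in silhouettes('drum',T) if s['bbox'][0]<350 and s['bbox'][0]>300][0]['region']
dS=[s for s in silhouettes('drum',S) if s['bbox'][1]>105 and s['bbox'][0]>240][0]['region']
m=onz(T,(334.7,188.5),.13);f=onz(T,(362,203),.06);yaw=np.arctan2(*(m-f)[1::-1])
v0=[f[0],f[1],.06,yaw,.52]
for vw in ([(T,dT)],[(S,dS)],[(T,dT),(S,dS)]):
    print(fit(lambda v:cyl(np.r_[v,.5236]),v0[:4],vw))
vT=silhouettes('vblock',T)[0]['region'];vS=[s for s in silhouettes('vblock',S) if s['bbox'][0]>240][0]['region']
c=onz(T,(256,218),.02)
for vw in ([(T,vT)],[(S,vS)],[(T,vT),(S,vS)]):
    print('vb',fit(vb,[c[0],c[1],1.6],vw,True,[.01,.01,.1]))
# bin corners crop b scale 371/130
k=371/130
for u in [(142,380),(292,355),(328,545),(162,565)]:
    print('bin rim',onz(T,(60+u[0]/k,140+(u[1]-300)/k),.075))
for u in[(50,338),(70,540)]: print('lid top',onz(T,(60+u[0]/k,140+(u[1]-300)/k),.24))
W=camera('wrist');save(W['image'],'w0.png');print(W['view'],W['K'][0])
E
```

```text
drum [ 0.535  -0.2414  0.13  ] [ 0.5326 -0.2409  0.13  ] (array([ 0.5338, -0.2412,  0.1302]), [np.float64(0.0011803203340769626), np.float64(0.0011803203340770769)])
(array([ 0.5119, -0.3386,  0.0553,  1.3036]), np.float64(0.010680373715106758))
(array([ 0.5089, -0.3486,  0.0649,  1.3215]), np.float64(0.058764684874440566))
(array([ 0.5078, -0.3349,  0.0775,  1.3181]), np.float64(0.08569095924974808))
vb (array([ 0.4692, -0.0182,  1.6537]), np.float64(0.018375398555232767))
vb (array([ 1.5301, -1.5527,  2.2667]), np.float64(0.9590186389669052))
vb (array([ 0.4692, -0.0184,  1.6425]), np.float64(2.197362716669173))
bin rim [0.6079 0.4224 0.075 ]
bin rim [0.6356 0.264  0.075 ]
bin rim [0.4338 0.2174 0.075 ]
bin rim [0.412  0.3873 0.075 ]
lid top [0.603  0.4564 0.24  ]
lid top [0.4142 0.421  0.24  ]
[[ 0.4373  0.8993  0.0001 -0.4998]
 [ 0.8504 -0.4136  0.3252 -0.0421]
 [ 0.2925 -0.1421 -0.9457  0.3809]
 [ 0.      0.      0.      1.    ]] [267.8894   0.     256.5183]
```

Request:
drive_tool([
  [[12,-29,8],[0,0,-4.2],1],
  [[12,-29,8],[0,0,-4.2],1],
  [[12,-29,8],[0,0,-4.2],1],
  [[12,-29,8],[0,0,-4.2],1],
  [[12,-29,8],[0,0,-4.2],1],
  [[12,-29,8],[0,0,-4.2],1],
  [[12,-29,8],[0,0,-4.2],1],
  [[12,-29,8],[0,0,-4.2],1],
])

```text
clock: 2.32
eef_pos: [0.3145, 0.2164, 0.2959]
tool_rot: [0.497, 0.867, 0.0, 0.0]
ft_force: [0.6, -0.1, 0.3]
grip_width: 0.0852
grasp_force: 0.0
```

Request:
drive_tool([
  [[12,-32,5],[0,0,-4.2],1],
  [[12,-32,5],[0,0,-4.2],1],
  [[12,-32,5],[0,0,-4.2],1],
  [[12,-32,5],[0,0,-4.2],1],
  [[12,-32,0],[0,0,-4.2],1],
  [[12,-32,0],[0,0,-4.2],1],
  [[12,-32,0],[0,0,-4.2],1],
  [[0,0,0],[0,0,0],1],
])

```text
clock: 2.98
eef_pos: [0.3998, -0.0108, 0.3152]
tool_rot: [0.704, 0.711, -0.0, 0.001]
ft_force: [-0.7, -0.2, -0.6]
grip_width: 0.0857
grasp_force: 0.0
```

```bash
python3 - <<'E'
from h import *
np.set_printoptions(precision=4,suppress=True)
o=get_obs();print(o['eef_pos'],Ro.from_quat(o['tool_rot']).as_matrix(),o['joint_pos'],o['clock'])
T=camera('top');W=camera('wrist');save(W['image'],'w1.png')
print(ray(W,(256,192)))
for q in['drum','vblock','rest_left','rest_right','rack']:
    for s in silhouettes(q,W)[:3]: print(q,round(s['conf'],2),s['bbox'],s['region'].sum())
np.savez('w1.npz',view=W['view'],K=W['K'],k1=W['k1'],image=W['image'])
print(proj(W,[[.534,-.241,.13],[.507,-.3416,.07],[.469,-.018,.0]]))
E
```

```text
[ 0.3998 -0.0108  0.3152] [[-0.0099  1.      0.0011]
 [ 0.9999  0.0099 -0.0023]
 [-0.0023  0.0011 -1.    ]] [-0.0253  0.0168 -0.0391  1.5138 -0.0023  1.5356] 2.9833
(array([0.398 , 0.0751, 0.4578]), array([ 0.002 , -0.3324, -0.9431]))
drum 0.7 [298.9, 297.7, 347.1, 345.0] 1384
vblock 0.67 [265.5, 118.5, 333.7, 195.8] 4691
vblock 0.61 [183.5, 266.8, 244.7, 336.3] 3034
rest_left 0.93 [275.5, 133.4, 294.4, 196.1] 339
rest_left 0.52 [192.0, 288.5, 214.5, 337.4] 264
rest_right 0.95 [305.9, 133.0, 327.5, 194.1] 435
rest_right 0.7 [226.1, 42.5, 259.1, 145.5] 2056
rest_right 0.47 [213.6, 286.9, 234.0, 329.4] 169
rack 0.85 [285.2, 250.2, 336.9, 319.5] 2043
rack 0.53 [418.5, 107.6, 442.6, 225.7] 1275
rack 0.18 [299.3, 296.8, 347.2, 343.2] 1327
[[340.7219 313.6198]
 [310.9193 331.0468]
 [296.8789 155.3791]]
```

View pics/w1.png

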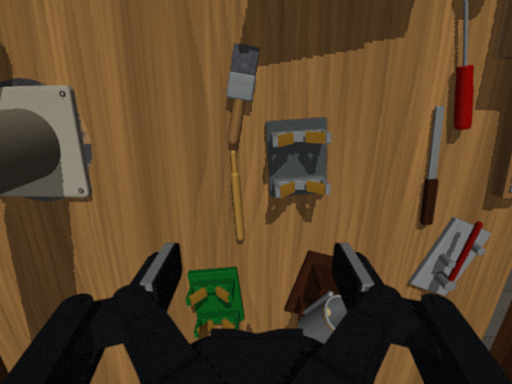

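Request:
drive_tool([
  [[11,-36,0],[0,0,-5.2],1],
  [[11,-36,0],[0,0,-5.2],1],
  [[11,-36,0],[0,0,-5.2],1],
  [[11,-36,0],[4.83,-1.29,0],1],
  [[11,-36,0],[4.83,-1.29,0],1],
  [[11,-36,0],[4.83,-1.29,0],1],
  [[11,-36,0],[4.83,-1.29,0],1],
  [[11,-36,0],[4.83,-1.29,0],1],
])

```text
clock: 4.0
eef_pos: [0.4872, -0.2948, 0.3165]
tool_rot: [0.771, 0.599, 0.174, -0.131]
ft_force: [1.7, -0.0, 1.1]
grip_width: 0.0853
grasp_force: 0.0
```

Request:
drive_tool([
  [[5,-18,-25],[4.83,-1.29,0],1],
  [[5,-18,-25],[0,0,0],1],
  [[5,-18,-25],[0,0,0],1],
  [[0,0,0],[0,0,0],1],
])

```text
clock: 4.33
eef_pos: [0.5005, -0.3493, 0.2319]
tool_rot: [0.764, 0.59, 0.205, -0.162]
ft_force: [-1.3, 0.7, -2.0]
grip_width: 0.0858
grasp_force: 0.0
```

```bash
python3 - <<'E'
from h import *
np.set_printoptions(precision=4,suppress=True)
o=get_obs();print(o['eef_pos'],Ro.from_quat(o['tool_rot']).as_matrix(),o['joint_pos'],o['clock'])
S=camera('side');W=camera('wrist');T=camera('top');save(W['image'],'w2.png')
np.savez('w2.npz',view=W['view'],K=W['K'],k1=W['k1'],image=W['image'])
print(ray(W,(256,192))[0])
for q in['drum']:
  for P in (W,S,T):
    for s in silhouettes(q,P)[:3]: print(q,round(s['conf'],2),s['bbox'],s['region'].sum())
print(proj(W,[[.534,-.241,.13],[.507,-.3416,.07],[.5205,-.291,.1]]))
# brass patches
z=np.load('w1.npz');
def brass(im,b):
    h=cv2.cvtColor(im,cv2.COLOR_RGB2HSV);m=(h[...,0]>14)&(h[...,0]<28)&(h[...,1]>140)
    k=np.zeros_like(m);k[b[1]:b[3],b[0]:b[2]]=1;n,l,st,c=cv2.connectedComponentsWithStats((m&k).astype(np.uint8))
    return [(st[i,4],c[i]) for i in range(1,n) if st[i,4]>8]
for P,b in((z,(266,118,334,198)),(T,(237,203,280,236))):
    L=brass(P['image'],b);print(L)
    for a,c in L: print(onz(P,c,.054))
E
```

```text
[ 0.5005 -0.3493  0.2319] [[ 0.2203  0.9678  0.1219]
 [ 0.8353 -0.2517  0.4887]
 [ 0.5037 -0.0058 -0.8639]] [-0.8209  0.706   0.6208  1.7932  0.436   0.9373] 4.3333
[ 0.5018 -0.3474  0.4009]
drum 0.87 [233.6, 129.7, 288.6, 244.9] 5876
drum 0.69 [267.5, 282.3, 323.6, 340.5] 2178
drum 0.36 [125.6, 66.6, 154.8, 161.0] 862
drum 0.9 [253.2, 91.5, 279.4, 119.5] 361
drum 0.72 [249.2, 114.3, 275.8, 140.9] 390
drum 0.46 [301.1, 172.4, 303.0, 208.3] 139
drum 0.93 [324.2, 177.3, 368.9, 211.0] 873
drum 0.85 [382.1, 186.9, 427.3, 209.6] 329
[[261.4608 137.9128]
 [260.3878 237.5033]
 [260.8317 190.5793]]
[(np.int32(38), array([273.1316, 118.6579])), (np.int32(17), array([291.2353, 118.1176])), (np.int32(884), array([316.2964, 174.8824])), (np.int32(169), array([285.0769, 139.2544])), (np.int32(216), array([315.1944, 137.1944])), (np.int32(97), array([266.8144, 179.5361]))]
[0.4226 0.0471 0.054 ]
[0.4491 0.0483 0.054 ]
[ 0.493  -0.0375  0.054 ]
[0.4414 0.0172 0.054 ]
[0.4865 0.021  0.054 ]
[ 0.4156 -0.0462  0.054 ]
[(np.int32(44), array([268.9545, 207.0909])), (np.int32(42), array([242.0238, 209.2857])), (np.int32(32), array([269.9062, 221.7188])), (np.int32(33), array([242.9091, 223.8182]))]
[ 0.4945 -0.0576  0.054 ]
[0.4875 0.0226 0.054 ]
[ 0.4505 -0.0603  0.054 ]
[0.4439 0.0196 0.054 ]
```

View pics/w2.png

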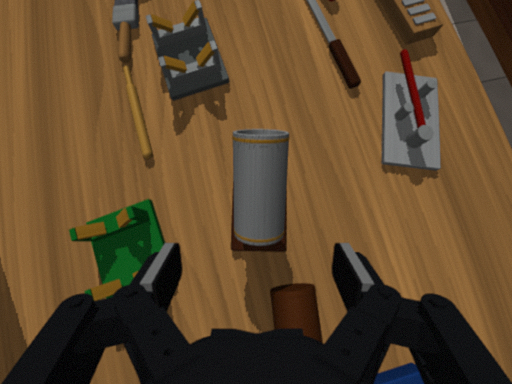

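```bash
python3 - <<'E'
from h import *
np.set_printoptions(precision=4,suppress=True)
W=camera('wrist');T=camera('top')
dW=silhouettes('drum',W)[0]['region'];dT=[s for s in silhouettes('drum',T) if 300<s['bbox'][0]<350][0]['region']
for vw in ([(W,dW)],[(W,dW),(T,dT)]):
    v,e=fit(lambda v:cyl(np.r_[v,.5236]),[.507,-.3416,.07,1.31],vw)
    a=np.array([np.cos(v[3])*.866,np.sin(v[3])*.866,.5]);print(v,e,'mid',v[:3]+.06*a)
o=get_obs();R=Ro.from_quat(o['tool_rot']).as_matrix();print(o['eef_pos'])
z=np.array([a[0]/.866*.5,a[1]/.866*.5,-.866]);n=np.array([np.sin(v[3]),-np.cos(v[3]),0]);Rt=np.c_[np.cross(n,z),n,z]
mid=v[:3]+.06*a
print('turn',np.degrees(Ro.from_matrix(Rt@R.T).as_rotvec()),'shift to 13mm..',(mid+.019*z-o['eef_pos'])*1000,z)
E
```

```text
[  2.7507  32.0088 -69.0087  23.4148] 0.969308381160496 mid [  2.7431  31.9574 -68.9787]
[ 0.8128 -0.622  -1.2196  3.4816] 1.6899438828342412 mid [ 0.7638 -0.6394 -1.1896]
[ 0.5016 -0.3476  0.242 ]
turn [ -0.2551   0.3794 123.9711] shift to 13mm.. [  253.1959  -294.8735 -1448.015 ] [-0.4714 -0.1667 -0.866 ]
```

```bash
cat > d.py <<'E'
from h import *
np.set_printoptions(precision=4,suppress=True)
W=camera('wrist');T=camera('top');S=camera('side')
def pick(P,c):
    L=[s for s in silhouettes('drum',P)];print([(round(s['conf'],2),np.round(s['bbox'])) for s in L[:4]])
    return min(L,key=lambda s:np.hypot((s['bbox'][0]+s['bbox'][2])/2-c[0],(s['bbox'][1]+s['bbox'][3])/2-c[1]))['region']
V=[(P,pick(P,proj(P,[.5205,-.291,.1])[0])) for P in(W,T,S)]
for vw in (V[:1],V[:2],V):
    v,e=fit(lambda v:cyl(np.r_[v,.5236]),[.507,-.3416,.07,1.31],vw,steps=[.006,.006,.006,.04])
    a=np.array([np.cos(v[3])*.866,np.sin(v[3])*.866,.5]);mid=v[:3]+.06*a;print(v,e,'mid',mid)
    o=get_obs();R=Ro.from_quat(o['tool_rot']).as_matrix()
    z=np.array([a[0]/.866*.5,a[1]/.866*.5,-.866]);n=np.array([np.sin(v[3]),-np.cos(v[3]),0]);Rt=np.c_[np.cross(n,z),n,z]
    print('turn',np.degrees(Ro.from_matrix(Rt@R.T).as_rotvec()),'shift',(mid+.019*z-o['eef_pos'])*1000,z)
E
python3 d.py
```

```text
[(0.84, array([267., 283., 322., 338.])), (0.56, array([235., 135., 287., 244.]))]
[(0.86, array([380., 186., 424., 208.])), (0.56, array([323., 179., 371., 210.])), (0.54, array([226., 136., 292., 149.]))]
[(0.98, array([246., 117., 274., 141.])), (0.89, array([254.,  91., 279., 122.]))]
[ 0.5068 -0.3344  0.0703  1.2996] 0.0048445236222150875 mid [ 0.5207 -0.2844  0.1003]
turn [ 0.0693  0.2265 -0.9857] shift [  21.9588   72.9222 -156.5494] [ 0.1339  0.4817 -0.866 ]
[ 0.5067 -0.335   0.0723  1.3002] 0.01567924953906637 mid [ 0.5206 -0.285   0.1023]
turn [ 0.0692  0.2265 -0.9558] shift [  21.8188   72.3218 -154.5661] [ 0.1337  0.4818 -0.866 ]
[ 0.5066 -0.336   0.0761  1.3066] 0.15835819870424264 mid [ 0.5201 -0.2858  0.1061]
turn [ 0.0685  0.2267 -0.5877] shift [  21.3355   71.474  -150.7898] [ 0.1306  0.4826 -0.866 ]
```

Request:
drive_tool([
  [[3,10,-22],[0,0,-0.7],1],
  [[3,10,-22],[0,0,0],1],
  [[3,10,-22],[0,0,0],1],
  [[3,10,-22],[0,0,0],1],
  [[3,10,-22],[0,0,0],1],
  [[3,10,-22],[0,0,0],1],
  [[3,10,-22],[0,0,0],1],
  [[1,2,-7],[0,0,0],1],
])

```text
clock: 5.8
eef_pos: [0.5217, -0.2734, 0.0759]
tool_rot: [0.767, 0.587, 0.206, -0.159]
ft_force: [-1.0, 0.7, -0.3]
grip_width: 0.0853
grasp_force: 0.0
```

Request:
drive_tool([
  [[0,0,0],[0,0,0],1],
  [[0,0,0],[0,0,0],0],
  [[0,0,0],[0,0,0],0],
  [[0,0,0],[0,0,0],0],
  [[0,0,0],[0,0,0],0],
  [[0,0,0],[0,0,0],0],
  [[0,0,0],[0,0,0],0],
  [[0,0,0],[0,0,0],0],
])

```text
clock: 6.47
eef_pos: [0.5226, -0.2777, 0.0813]
tool_rot: [0.768, 0.586, 0.206, -0.155]
ft_force: [-5.4, -2.0, 4.3]
grip_width: 0.0592
grasp_force: 65.3
```

Request:
drive_tool([
  [[-2,-6,20],[0,0,0],0],
  [[-2,-6,35],[0,0,0],0],
  [[-2,-6,35],[0,0,0],0],
  [[-5,20,20],[0,0,3],0],
  [[-5,34,20],[0,0,6.5],0],
  [[-5,34,20],[0,0,6.5],0],
  [[-5,34,20],[0,0,6.5],0],
  [[-5,34,10],[0,0,6.5],0],
])

```text
clock: 7.13
eef_pos: [0.4929, -0.1384, 0.2626]
tool_rot: [0.595, 0.762, 0.162, -0.2]
ft_force: [0.8, -0.1, -3.4]
grip_width: 0.0588
grasp_force: 65.7
```

Request:
drive_tool([
  [[-5,36,0],[0,0,6.5],0],
  [[-5,36,0],[0,0,6.5],0],
  [[-5,36,0],[0,0,6.5],0],
  [[-5,36,0],[0,0,6.5],0],
  [[-5,36,0],[0,0,6.5],0],
  [[-5,36,0],[0,0,6.5],0],
  [[-5,36,0],[0,0,6.5],0],
  [[-5,30,0],[0,0,6.5],0],
])

```text
clock: 7.8
eef_pos: [0.4528, 0.1457, 0.2601]
tool_rot: [0.2, 0.945, 0.056, -0.251]
ft_force: [1.2, 0.3, -3.1]
grip_width: 0.059
grasp_force: 65.6
```

Request:
drive_tool([
  [[5,30,0],[0,0,6],0],
  [[5,30,0],[0,0,6],0],
  [[5,20,0],[0,0,6],0],
  [[5,15,0],[0,0,6],0],
  [[0,0,0],[0,0,6],0],
  [[0,0,0],[0,0,0],0],
])

```text
clock: 8.3
eef_pos: [0.4725, 0.2417, 0.2587]
tool_rot: [-0.052, 0.965, -0.011, -0.258]
ft_force: [-0.9, -0.7, -2.6]
grip_width: 0.0593
grasp_force: 65.6
```

```bash
python3 - <<'E'
from h import *
np.set_printoptions(precision=4,suppress=True)
o=get_obs();print(o['eef_pos'],Ro.from_quat(o['tool_rot']).as_matrix(),o['joint_pos'],o['clock'],o['ft_force'],o['grip_width'])
T=camera('top');S=camera('side');W=camera('wrist')
im=np.hstack([cv2.resize(T['image'][110:260,40:240],(400,300)),cv2.resize(S['image'][200:350,150:350],(400,300))])
save(np.vstack([im,np.hstack([cv2.resize(W['image'],(400,300)),np.zeros((300,400,3),np.uint8)])]),'c.png')
E
```

```text
[0.4725 0.2417 0.2587] [[-0.8615 -0.1061 -0.4965]
 [-0.0945  0.9943 -0.0486]
 [ 0.4988  0.0051 -0.8667]] [0.3904 0.7368 0.7279 2.0655 0.1445 0.2454] 8.3 [-0.8804 -0.673  -2.6075] 0.05933338650331079
```

View pics/c.png

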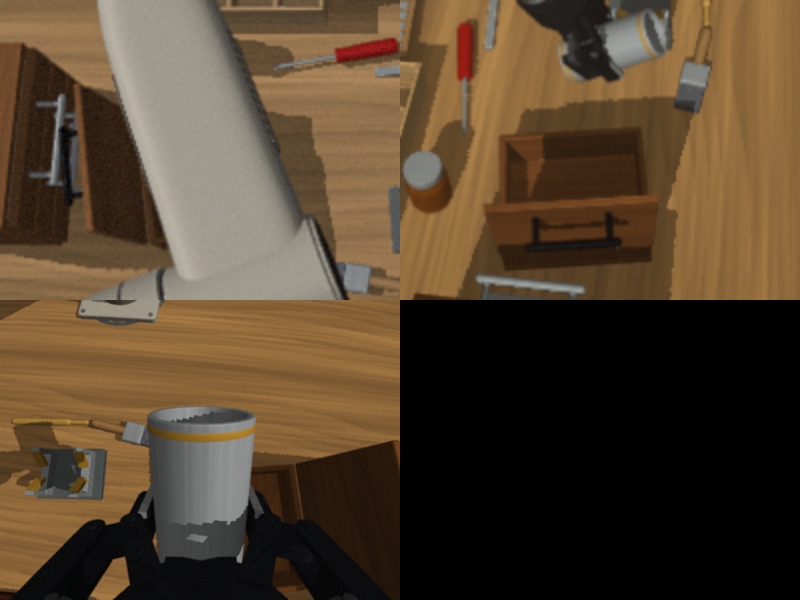

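Request:
drive_tool([
  [[18,13,-2],[0.71,-6.66,0],0],
  [[18,13,-2],[0.71,-6.66,0],0],
  [[18,13,-2],[0.71,-6.66,0],0],
  [[18,13,-2],[0.71,-6.66,0],0],
  [[18,13,-15],[0.71,-6.66,0],0],
  [[18,13,-15],[0.71,-6.66,0],0],
  [[4,2,-15],[0,0,0],0],
  [[0,0,-15],[0,0,0],0],
])

```text
clock: 9.12
eef_pos: [0.5828, 0.3167, 0.1912]
tool_rot: [-0.05, 0.995, 0.008, 0.088]
ft_force: [0.2, 0.2, -2.3]
grip_width: 0.0589
grasp_force: 65.6
```

Request:
drive_tool([
  [[0,0,0],[0.71,-6.66,0],0],
  [[0,0,0],[0.71,-6.66,0],0],
  [[0,0,0],[0.71,-6.66,0],0],
  [[0,0,0],[0.71,-6.66,0],0],
  [[0,0,0],[0.71,-6.66,0],0],
  [[0,0,0],[0.71,-6.66,0],0],
  [[0,0,0],[0.71,-6.66,0],0],
  [[0,0,0],[0,0,0],0],
])

```text
clock: 9.78
eef_pos: [0.5805, 0.3144, 0.1837]
tool_rot: [-0.049, 0.892, 0.025, 0.448]
ft_force: [-1.6, -1.2, -5.4]
grip_width: 0.0587
grasp_force: 65.8
```

Request:
drive_tool([
  [[0,0,0],[0,0,0],0],
  [[0,0,0],[0,0,0],0],
  [[0,0,0],[0,0,0],0],
  [[0,0,0],[0,0,0],0],
  [[0,0,0],[0,0,0],0],
  [[0,0,0],[0,0,0],0],
  [[0,0,0],[0,0,0],0],
  [[0,0,0],[0,0,0],0],
])

```text
clock: 10.45
eef_pos: [0.5858, 0.3199, 0.1901]
tool_rot: [-0.048, 0.89, 0.027, 0.452]
ft_force: [-0.6, -0.0, -2.3]
grip_width: 0.0589
grasp_force: 65.8
```

```bash
python3 - <<'E'
from h import *
np.set_printoptions(precision=4,suppress=True)
o=get_obs();print(o['eef_pos'],Ro.from_quat(o['tool_rot']).as_matrix(),o['joint_pos'],o['clock'],o['ft_force'],o['grip_width'])
T=camera('top');S=camera('side');W=camera('wrist')
im=np.hstack([cv2.resize(T['image'][110:260,40:240],(400,300)),cv2.resize(S['image'][200:350,150:350],(400,300))])
save(np.vstack([im,np.hstack([cv2.resize(W['image'],(400,300)),np.zeros((300,400,3),np.uint8)])]),'e.png')
for n,P in(('S',S),('W',W)):
    for s in silhouettes('button1',P)[:6]: print(n,s['conf'],s['bbox'],s['region'].sum())
E
```

```text
[0.5858 0.3199 0.1901] [[-0.5875 -0.1108  0.8016]
 [-0.0614  0.9938  0.0923]
 [-0.8069  0.005  -0.5906]] [ 0.7059  0.2176 -0.6218 -0.1169 -0.4665  0.3837] 10.45 [-0.645  -0.0292 -2.2665] 0.05885261116016356
S 0.31 [289.1, 246.5, 303.9, 257.4] 68
```

View pics/e.png

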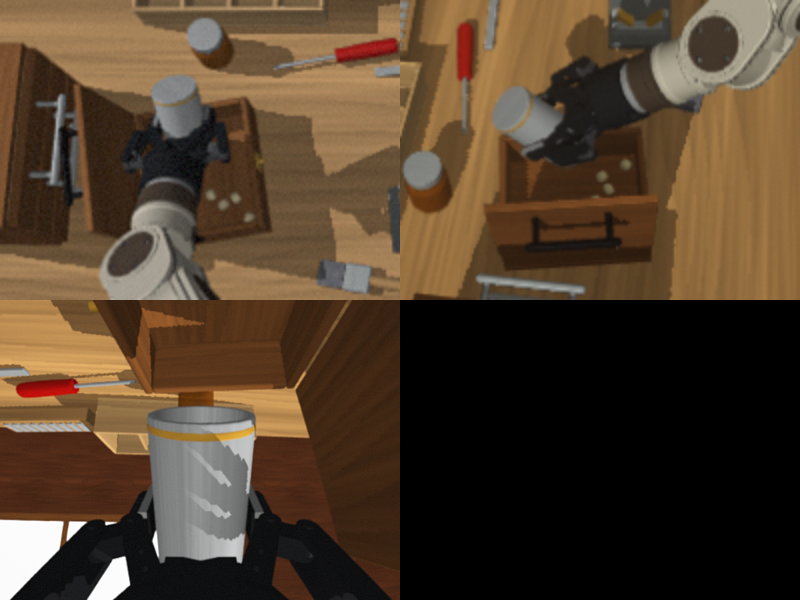

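The picture shows four buttons in the bin (top crop at 210,195; 235,197; 223,205; 248,216), the lid still standing, and the drum firmly in the grip. Next I go to the V-block.

Request:
drive_tool([
  [[0,0,25],[-0.74,6.66,0],0],
  [[0,-5,30],[-0.74,6.66,0],0],
  [[-10,-20,0],[-0.74,6.66,0],0],
  [[-10,-20,0],[-0.74,6.66,0],0],
  [[-10,-20,0],[-0.74,6.66,0],0],
  [[-10,-20,0],[-0.74,6.66,0],0],
  [[-10,-20,0],[-0.74,6.66,0],0],
  [[-10,-20,0],[-0.74,6.66,0],0],
])

```text
clock: 11.37
eef_pos: [0.5292, 0.1988, 0.2237]
tool_rot: [-0.055, 0.997, 0.005, 0.047]
ft_force: [0.8, -0.8, -2.8]
grip_width: 0.0592
grasp_force: 65.7
```

Request:
drive_tool([
  [[-5,-22,0],[0,0,-6.5],0],
  [[-5,-22,0],[0,0,-6.5],0],
  [[-5,-22,0],[0,0,-6.5],0],
  [[-5,-22,0],[0,0,-6.5],0],
  [[-5,-22,0],[0,0,-6.5],0],
  [[-5,-22,0],[0,0,-6.5],0],
  [[-5,-22,0],[0,0,-6.5],0],
  [[-5,-22,0],[0,0,-6.5],0],
])

```text
clock: 12.03
eef_pos: [0.4891, 0.0223, 0.2217]
tool_rot: [0.391, 0.919, -0.017, 0.046]
ft_force: [-0.0, -0.5, -3.2]
grip_width: 0.0595
grasp_force: 65.6
```

Request:
drive_tool([
  [[-3,-7,-5],[0,0,-6.5],0],
  [[-3,-7,-5],[0,0,-6.5],0],
  [[-3,-7,-5],[0,0,-6.5],0],
  [[-3,-7,-5],[0,0,-6.5],0],
  [[-3,-7,-5],[0,0,-6.5],0],
  [[-3,-7,-5],[0,0,-6.5],0],
  [[0,0,0],[0,0,0],0],
  [[0,0,0],[0,0,0],0],
])

```text
clock: 12.7
eef_pos: [0.4712, -0.0188, 0.1914]
tool_rot: [0.672, 0.739, -0.031, 0.037]
ft_force: [-0.3, 1.1, -2.9]
grip_width: 0.0592
grasp_force: 65.6
```

```bash
python3 - <<'E'
from h import *
np.set_printoptions(precision=4,suppress=True)
o=get_obs();R=Ro.from_quat(o['tool_rot']).as_matrix();print(o['eef_pos'],R,o['joint_pos'],o['clock'],o['ft_force'],o['grip_width'])
T=camera('top');W=camera('wrist');save(W['image'],'w3.png')
np.savez('w3.npz',view=W['view'],K=W['K'],k1=W['k1'],image=W['image'])
for q in('drum','vblock','rest_left','rest_right'):
    for s in silhouettes(q,W)[:3]:
        r=s['region'];ys,xs=np.nonzero(r);print(q,round(s['conf'],2),s['bbox'],len(xs))
        if q=='drum': print([(y,np.nonzero(r[y])[0][[0,-1]]) for y in range(ys.min(),ys.max(),8)])
e=o['eef_pos']
for s in(.05,.06,.07):
  for b in(.019,.024):
    t=np.linspace(0,2*np.pi,60);P=np.c_[np.full(60,s),.03*np.cos(t),-b+.03*np.sin(t)]@R.T+e
    q=proj(W,P);print(s,b,q.min(0),q.max(0))
E
```

```text
[ 0.4712 -0.0188  0.1914] [[-0.0933  0.9955  0.013 ]
 [ 0.991   0.0942 -0.0948]
 [-0.0956  0.004  -0.9954]] [ 0.0214  0.1975 -0.16    1.2023 -0.0952  1.4976] 12.7 [-0.3258  1.068  -2.8568] 0.05924740937010463
drum 0.84 [189.4, 135.0, 327.9, 336.0] 24066
[(135, array([261, 269])), (143, array([194, 320])), (151, array([188, 327])), (159, array([188, 326])), (167, array([189, 326])), (175, array([190, 325])), (183, array([190, 324])), (191, array([191, 323])), (199, array([192, 322])), (207, array([192, 322])), (215, array([194, 321])), (223, array([195, 320])), (231, array([194, 319])), (239, array([195, 319])), (247, array([195, 319])), (255, array([196, 318])), (263, array([196, 317])), (271, array([196, 316])), (279, array([198, 315])), (287, array([200, 314])), (295, array([200, 313])), (303, array([200, 312])), (311, array([201, 311])), (319, array([201, 310])), (327, array([202, 309])), (335, array([204, 308]))]
vblock 0.94 [207.1, 99.9, 296.3, 138.2] 3221
vblock 0.61 [122.5, 282.8, 164.3, 364.1] 669
rest_left 0.9 [213.2, 123.0, 241.6, 139.0] 384
rest_left 0.56 [128.1, 344.9, 146.5, 365.4] 156
rest_right 0.85 [265.0, 124.2, 292.3, 135.3] 350
rest_right 0.53 [470.8, 1.1, 512.0, 137.7] 2694
0.05 0.019 [191.7351 159.1212] [319.7912 193.8472]
0.05 0.024 [189.1144 161.0226] [322.3298 198.6137]
0.06 0.019 [189.9895 142.0051] [321.4467 167.7709]
0.06 0.024 [187.2172 143.3989] [324.1288 171.3614]
0.07 0.019 [188.1995 124.2124] [323.1431 139.9521]
0.07 0.024 [185.2689 125.0536] [325.9746 142.1782]
```

View pics/w3.png

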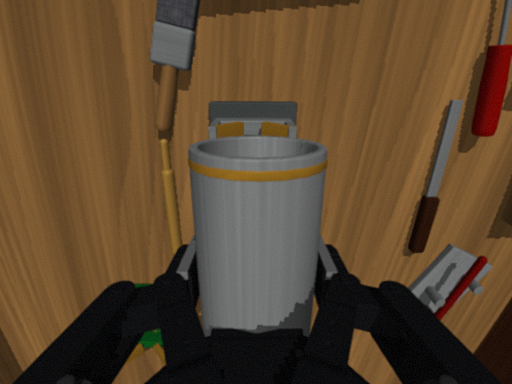

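```bash
python3 - <<'E'
from h import *
np.set_printoptions(precision=4,suppress=True)
a=np.load('w1.npz');b=np.load('w3.npz')
def br(P,box):
    im=P['image'][box[1]:box[3],box[0]:box[2]].astype(int);m=(im[...,0]-im[...,2]>60)
    h=cv2.cvtColor(P['image'],cv2.COLOR_RGB2HSV)[box[1]:box[3],box[0]:box[2]]
    m=(h[...,1]>150)&(h[...,2]>90)
    n,l,st,c=cv2.connectedComponentsWithStats(m.astype(np.uint8))
    return [(st[i,4],c[i]+box[:2]) for i in range(1,n) if st[i,4]>25]
for P,box in((a,(268,125,333,198)),(b,(208,118,297,140))):
    for A,c in br(P,box): print(A,c,onz(P,c,.054))
print(onz(a,(301.5,164.7),.054))
V=[(a,None)]
W=dict(a);
from h import camera
for q in ('w1',):
    # refit block silhouette in w1 by grey colour
    im=a['image'].astype(int);g=(abs(im[...,0]-im[...,2])<40)&(im.sum(2)>110)
    k=np.zeros_like(g);k[112:202,260:340]=1;g=(g&k).astype(np.uint8)
    n,l,st,c=cv2.connectedComponentsWithStats(g);i=1+st[1:,4].argmax();print(st[i]);print(fit(vb,[.469,-.0185,1.65],[(a,l==i)],True,[.005,.005,.05]))
for s in(1,-1):
  x=np.array([.04*s,0,.054]);print('pred w1',proj(a,Rz(1.653)@x+[.469,-.0187,0]),proj(b,Rz(1.653)@x+[.469,-.0187,0]))
E
```

```text
206 [315.1165 136.9272] [0.4864 0.0214 0.054 ]
157 [285.1847 139.0191] [0.4416 0.0176 0.054 ]
163 [330.     164.1718] [ 0.5129 -0.02    0.054 ]
150 [286.88 189.26] [ 0.448  -0.0619  0.054 ]
212 [316.2547 187.9528] [ 0.4948 -0.0591  0.054 ]
338 [229.9379 129.2929] [0.4415 0.0197 0.054 ]
317 [274.2114 129.1451] [0.4861 0.024  0.054 ]
[ 0.4687 -0.0215  0.054 ]
[ 265  117   66   82 3643]
(array([ 0.4666, -0.021 ,  1.6642]), np.float64(0.005663517820826325))
pred w1 [[301.3859 136.8791]] [[253.8845 130.0583]]
pred w1 [[302.2224 187.4535]] [[253.3525 200.6167]]
```

Request:
drive_tool([
  [[-3,-6,0],[5.45,0.5,0],0],
  [[0,0,-15],[0,0,0],0],
  [[0,0,-20],[0,0,0],0],
  [[0,0,-20],[0,0,0],0],
  [[0,0,-20],[0,0,0],0],
  [[0,0,-20],[0,0,0],0],
  [[0,0,-10],[0,0,0],0],
  [[0,0,0],[0,0,0],0],
])

```text
clock: 13.67
eef_pos: [0.4659, -0.0245, 0.0842]
tool_rot: [0.674, 0.739, -0.0, -0.001]
ft_force: [0.1, 0.8, -2.5]
grip_width: 0.0589
grasp_force: 65.6
```

```bash
cat > o.py <<'E'
from h import *
np.set_printoptions(precision=4,suppress=True)
o=get_obs();R=Ro.from_quat(o['tool_rot']).as_matrix();print(o['eef_pos'],R[:,0],R[:,1],o['clock'],o['ft_force'],o['ft_torque'],o['grip_width'])
E
python3 o.py; python3 - <<'E'
from h import *
W=camera('wrist');T=camera('top')
for P in(W,):
    for s in silhouettes('drum',P)[:1]:
        r=s['region'];ys,xs=np.nonzero(r);print(s['bbox'],[(y,np.nonzero(r[y])[0][[0,-1]].mean()) for y in range(ys.min()+16,ys.max(),20)])
    for q in('rest_left','rest_right','vblock'):
        for s in silhouettes(q,P)[:1]:print(q,s['conf'],s['bbox'])
save(np.hstack([cv2.resize(W['image'],(400,300)),cv2.resize(T['image'][150:285,180:360],(400,300))]),'f.png')
E
```

```text
[ 0.4659 -0.0245  0.0842] [-0.0923  0.9957  0.0003] [ 0.9957  0.0923 -0.0012] 13.6667 [ 0.1059  0.8006 -2.4623] [-0.0318  0.0376 -0.0098] 0.058913539858216714
[188.9, 137.3, 328.7, 336.5] [(151, np.float64(257.5)), (171, np.float64(257.0)), (191, np.float64(257.0)), (211, np.float64(257.0)), (231, np.float64(256.5)), (251, np.float64(256.5)), (271, np.float64(257.0)), (291, np.float64(256.5)), (311, np.float64(257.0)), (331, np.float64(256.0))]
vblock 0.92 [109.4, 360.4, 156.8, 383.4]
```

View pics/f.png

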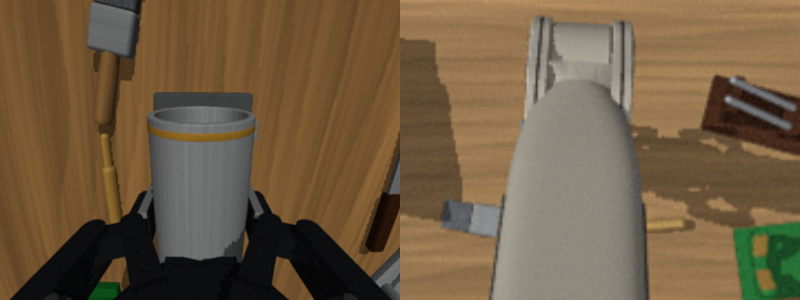

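The picture shows the drum mouth above the block, with the base edge at crop x 154–253 against the drum at 148–257. The block sits about 2–3 mm to +x, so I correct for that and descend gently.

Request:
drive_tool([
  [[2.5,0,-5],[0,0,0],0],
  [[0,0,-5],[0,0,0],0],
  [[0,0,-5],[0,0,0],0],
  [[0,0,-4],[0,0,0],0],
  [[0,0,-3],[0,0,0],0],
  [[0,0,-2],[0,0,0],0],
  [[0,0,0],[0,0,0],0],
])

```text
clock: 14.55
eef_pos: [0.4699, -0.0247, 0.0619]
tool_rot: [0.674, 0.739, 0.001, 0.001]
ft_force: [-1.0, -0.1, -2.6]
grip_width: 0.0591
grasp_force: 65.7
```

Request:
drive_tool([
  [[0,0,-1],[0,0,0],0],
  [[0,0,-1],[0,0,0],0],
  [[0,0,-1],[0,0,0],0],
  [[0,0,0],[0,0,0],0],
])

```text
clock: 14.88
eef_pos: [0.4704, -0.0247, 0.0595]
tool_rot: [0.674, 0.739, 0.001, 0.001]
ft_force: [-0.1, -0.3, -1.4]
grip_width: 0.0588
grasp_force: 65.7
```

Request:
drive_tool([
  [[0,0,-1],[0,0,0],0],
  [[0,0,-1],[0,0,0],0],
  [[0,0,0],[0,0,0],0],
])

```text
clock: 15.13
eef_pos: [0.4702, -0.0247, 0.0574]
tool_rot: [0.674, 0.739, 0.001, 0.001]
ft_force: [-0.3, -0.5, -2.9]
grip_width: 0.0593
grasp_force: 65.7
```

Request:
drive_tool([
  [[0,0,-1],[0,0,0],0],
  [[0,0,-1],[0,0,0],0],
  [[0,0,0],[0,0,0],0],
])

```text
clock: 15.38
eef_pos: [0.4702, -0.0247, 0.0553]
tool_rot: [0.674, 0.739, 0.001, 0.001]
ft_force: [-0.4, -0.1, -2.3]
grip_width: 0.0589
grasp_force: 65.7
```

Request:
drive_tool([
  [[0,0,-1],[0,0,0],0],
  [[0,0,0],[0,0,0],0],
])

```text
clock: 15.55
eef_pos: [0.4703, -0.0247, 0.0544]
tool_rot: [0.674, 0.739, 0.001, 0.001]
ft_force: [0.8, -0.5, -2.3]
grip_width: 0.0591
grasp_force: 65.7
```

Request:
drive_tool([
  [[0,0,-1],[0,0,0],0],
  [[0,0,0],[0,0,0],0],
])

```text
clock: 15.72
eef_pos: [0.4703, -0.0247, 0.0534]
tool_rot: [0.674, 0.739, 0.001, 0.001]
ft_force: [-1.0, -0.3, -2.3]
grip_width: 0.059
grasp_force: 65.7
```

Request:
drive_tool([
  [[0,0,-1],[0,0,0],0],
  [[0,0,0],[0,0,0],0],
])

```text
clock: 15.88
eef_pos: [0.4703, -0.0247, 0.0524]
tool_rot: [0.674, 0.739, 0.001, 0.001]
ft_force: [0.1, -0.4, -2.4]
grip_width: 0.0591
grasp_force: 65.7
```

Request:
drive_tool([
  [[0,0,-1],[0,0,0],0],
  [[0,0,0],[0,0,0],0],
])

```text
clock: 16.05
eef_pos: [0.4699, -0.0247, 0.0519]
tool_rot: [0.674, 0.739, 0.001, 0.001]
ft_force: [-3.3, 0.4, 3.7]
grip_width: 0.0593
grasp_force: 66.2
```

Request:
drive_tool([
  [[0,0,-0.7],[0,0,0],0],
  [[0,0,0],[0,0,0],0],
])

```text
clock: 16.22
eef_pos: [0.4699, -0.0247, 0.0519]
tool_rot: [0.674, 0.739, 0.001, 0.001]
ft_force: [-5.6, 0.0, 9.7]
grip_width: 0.0591
grasp_force: 66.9
```

Request:
drive_tool([
  [[-0.5,0,0],[0,0,0],0],
  [[0,0,0],[0,0,0],0],
])

```text
clock: 16.38
eef_pos: [0.4697, -0.0248, 0.0517]
tool_rot: [0.674, 0.739, 0.001, 0.001]
ft_force: [-3.9, -0.7, 6.4]
grip_width: 0.0593
grasp_force: 66.6
```

Request:
drive_tool([
  [[0,0,-0.7],[0,0,0],0],
  [[0,0,0],[0,0,0],0],
])

```text
clock: 16.55
eef_pos: [0.4694, -0.0248, 0.0513]
tool_rot: [0.674, 0.739, 0.001, 0.001]
ft_force: [-6.7, -0.8, 10.1]
grip_width: 0.0592
grasp_force: 67.0
```

```bash
python3 o.py
```

```text
[ 0.4694 -0.0248  0.0513] [-0.0913  0.9958 -0.0006] [0.9958 0.0913 0.0034] 16.55 [-6.7288 -0.8236 10.1144] [-0.0126  0.9795 -0.0684] 0.05922576366280998
```

Request:
drive_tool([
  [[-0.7,0,0],[0,0,0],0],
  [[0,0,0],[0,0,0],0],
])

```text
clock: 16.72
eef_pos: [0.469, -0.0248, 0.051]
tool_rot: [0.674, 0.739, 0.001, 0.002]
ft_force: [-4.0, -0.6, 6.9]
grip_width: 0.059
grasp_force: 66.7
```

Request:
drive_tool([
  [[-0.7,0,0],[0,0,0],0],
  [[0,0,0],[0,0,0],0],
])

```text
clock: 16.88
eef_pos: [0.4684, -0.0248, 0.0505]
tool_rot: [0.674, 0.739, 0.001, 0.001]
ft_force: [-1.7, 0.9, 4.4]
grip_width: 0.059
grasp_force: 66.3
```

Request:
drive_tool([
  [[0,0,-0.7],[0,0,0],0],
  [[0,0,0],[0,0,0],0],
])

```text
clock: 17.05
eef_pos: [0.4681, -0.0248, 0.0501]
tool_rot: [0.674, 0.739, 0.001, 0.001]
ft_force: [-4.9, -0.9, 9.0]
grip_width: 0.0589
grasp_force: 66.8
```

```bash
python3 o.py
```

```text
[ 0.4681 -0.0248  0.0501] [-0.0913  0.9958 -0.0005] [0.9958 0.0913 0.0032] 17.05 [-4.9371 -0.889   8.9913] [-0.0377  0.8661 -0.0222] 0.058890128483199945
```

Still sliding down the +x flank, so I keep easing towards −x.

Request:
drive_tool([
  [[-0.8,0,0],[0,0,0],0],
  [[0,0,0],[0,0,0],0],
])

```text
clock: 17.22
eef_pos: [0.468, -0.0248, 0.0501]
tool_rot: [0.674, 0.739, 0.002, 0.002]
ft_force: [-3.2, -1.2, 6.4]
grip_width: 0.0591
grasp_force: 66.6
```

Request:
drive_tool([
  [[-0.7,0,-0.7],[0,0,0],0],
  [[0,0,0],[0,0,0],0],
])

```text
clock: 17.38
eef_pos: [0.4681, -0.0248, 0.05]
tool_rot: [0.674, 0.739, 0.002, 0.002]
ft_force: [-2.8, -0.2, 9.6]
grip_width: 0.0589
grasp_force: 67.0
```

Request:
drive_tool([
  [[-0.7,0,-0.7],[0,0,0],0],
  [[0,0,0],[0,0,0],0],
])

```text
clock: 17.55
eef_pos: [0.4681, -0.0248, 0.05]
tool_rot: [0.674, 0.739, 0.003, 0.003]
ft_force: [-2.7, -0.3, 13.7]
grip_width: 0.0592
grasp_force: 67.4
```

```bash
python3 o.py
```

```text
[ 0.4681 -0.0248  0.05  ] [-0.0918  0.9958 -0.001 ] [0.9957 0.0918 0.0077] 17.55 [-2.719  -0.3087 13.7274] [-0.0857  0.8177  0.0767] 0.059151690609817086
```

Request:
drive_tool([
  [[-0.5,0,-0.7],[0,0,0],0],
  [[0,0,0],[0,0,0],0],
])

```text
clock: 17.72
eef_pos: [0.4681, -0.0248, 0.05]
tool_rot: [0.674, 0.739, 0.003, 0.003]
ft_force: [-3.0, 0.2, 17.0]
grip_width: 0.0591
grasp_force: 67.8
```

Request:
drive_tool([
  [[-0.3,0,-0.6],[0,0,0],0],
  [[0,0,0],[0,0,0],0],
  [[0,0,0],[0,0,0],0],
  [[0,0,0],[0,0,0],0],
])

```text
clock: 18.05
eef_pos: [0.4682, -0.0248, 0.0499]
tool_rot: [0.674, 0.739, 0.003, 0.004]
ft_force: [-4.5, 0.6, 21.4]
grip_width: 0.0588
grasp_force: 68.2
```

```bash
python3 o.py; python3 - <<'E'
from h import *
W=camera('wrist')
for s in silhouettes('drum',W)[:2]:
    r=s['region'];ys,xs=np.nonzero(r);print(s['conf'],s['bbox'],[(y,np.nonzero(r[y])[0][[0,-1]].mean()) for y in range(ys.min()+16,ys.max(),30)])
for s in silhouettes('vblock',W)[:2]:print(s['conf'],s['bbox'])
S=camera('side');T=camera('top')
save(np.vstack([np.hstack([cv2.resize(W['image'],(400,300)),cv2.resize(S['image'][150:262,190:340],(400,300))]),np.hstack([cv2.resize(T['image'][130:250,60:220],(400,300)),cv2.resize(S['image'][240:345,170:310],(400,300))])]),'g.png')
o=get_obs();e=o['eef_pos'];R=Ro.from_quat(o['tool_rot']).as_matrix()
for u in (200,205,210): print(u)
# base far edge & near check: predicted pixels of far base edge for block centre (.468,-.0205)
P=box(0,0,.007,.13,.1,.014)@Rz(1.659).T+[.468,-.0205,0];print(proj(W,P[[5,7]]))
E
```

```text
[ 0.4682 -0.0248  0.0499] [-0.0918  0.9958 -0.0013] [0.9957 0.0919 0.0098] 18.05 [-4.5002  0.5835 21.4007] [-0.0133  1.1987  0.0968] 0.058751316178672575
0.58 [191.4, 137.7, 327.5, 336.6] [(152, np.float64(257.0)), (182, np.float64(257.0)), (212, np.float64(257.0)), (242, np.float64(256.5)), (272, np.float64(256.5)), (302, np.float64(256.0)), (332, np.float64(256.5))]
0.55 [170.8, 122.6, 344.1, 318.1]
200
205
210
[[332.92292034 121.98101269]
 [179.67625377 121.64020263]]
```

View pics/g.png

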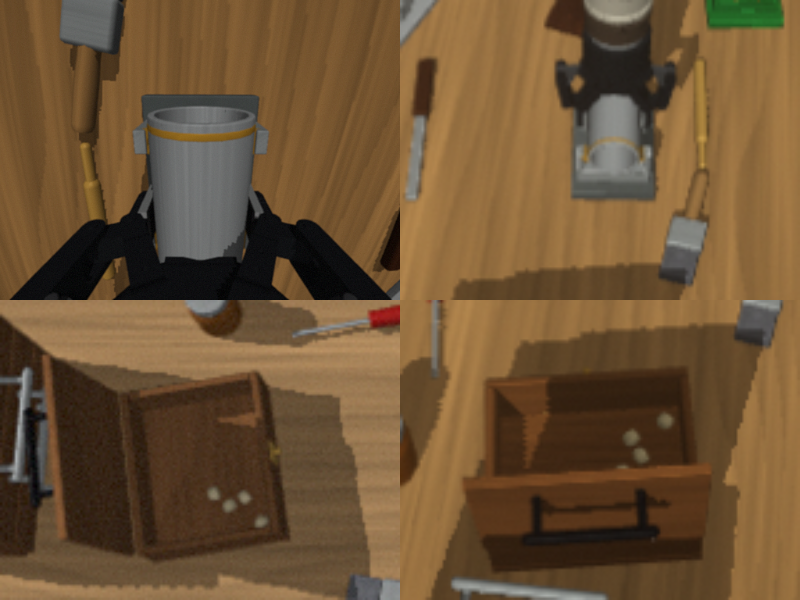

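The picture shows the drum lying in the V with the fingers still gripping it, four buttons in the bin (top crop 214,493; 229,506; 245,497; 261,521), and the lid open. The block's far edge sits at row 123 against 122 predicted, so the drum is centred to within about 2 mm. It is pressed with about 24 N down and 4.5 N sideways.

```bash
python3 -c "
from workcell import job_done; print(job_done())"
```

```text
the job is handed in; nothing more can be done
None
```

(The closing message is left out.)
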